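Scrub the tumbler, then slant the wet brush through the ajar cabinet door

ROBOT

A 6-joint arm with a two-finger parallel gripper is mounted at the origin on the work surface. World frame = base frame: x ahead of the robot, y to its left, z up, the work surface at z = 0. Lengths are in m, angles in rad, forces in N, time in s.
With the tool pointing down it reaches from about 0.225 to 0.875 m from the base axis. Payload 3.4 kg.
Tool frame: the origin (TCP) lies between the finger pads; the fingertips stand 19 mm ahead of it and the grasp point (between the pads) is the TCP (manip.tip_reach is the distance from the TCP to the fingertips, in m); z points along the fingers, x is the direction in which the jaws open and shut, and the axes are right-handed (so a half turn about z gives the same grasp; the last joint's range is limited). The gripper opens to 85 mm and grips with 20 to 120 N. Pads are 22 mm wide; open, the fingers measure 114 mm over their backs; the gripper's body (76 mm by 85 mm) begins 54 mm behind the grasp point. The pads swing forward as they close: fully open they stand 13 mm farther back than shut.
Start: joints at [-1.452, 0.276, 1.505, -0, 1.361, -0.121], TCP at [0.137, -0.559, 0.25] pointing down, gripper open.
Joint ranges: [-2.89, 2.89], [-0.75, 2.08], [0.22, 2.7], [-1.18, 4.32], [0.11, 2.71], [-2.7, 2.7]. Speed limits (rad/s): [2.57, 2.57, 3.14, 3.14, 3.14, 3.14].

INTERFACE

Orientations are given as a unit quaternion [w, x, y, z].
In Python, from rig import manip gives the robot as it stands.
- The arm moves only by the tool send_rows, never from a script. Its arguments are lists of equal length, an entry for each row: "delta_pos": the shift along the tool's x, y, z normalised to -1 to 1, where 1 is 40 cm, a list of three; "angular": the turn, a rotation vector about the tool's x, y, z normalised to -1 to 1, where 1 is 0.08 rad, a list of three. A call has 1 to 5 rows; each row shifts and turns the commanded pose from where the row before left it, along the tool's axes as they then stand; what a row does not reach is not made up. A row lasts 1/12 s, in which the tool goes at most 41.7 mm and 7.16 degrees, less where a joint would pass 70% of its speed; a pose out of reach is approached as far as the arm can. A call with a number of a shift or a turn outside -1 to 1 is refused whole. A call with a gripper value outside its range is refused whole. "hand" is the finger opening in mm, from 0 to 85.4, set as the call begins (left out, the last holds). The fingers move at their own pace and stop on an object; "squeeze" is the grip in N (left out, the last holds). Time passes only in rows, so rows that do not move let the fingers close. It gives the time, the measured TCP pose, the force and the opening at its end, in the units of the state.
- manip.get_state(): the state, without advancing time (a new reading comes with each control period).
- manip.get_image(name): name is "scene" or "side" or "wrist"; returns the picture (480x640x3 uint8, blue, green, red); there is no depth.
- manip.calibration(name): a dict with "fx", "fy", "cx", "cy" (pixels), "k1" (the pictures are not rectified: a ray, as slopes to the right and down, at radius r is drawn at 1 + k1 r^2 times it, then the intrinsics apply), "camera_from_world" (4x4, takes a point from world to camera coordinates). Camera axes: x right, y up, looking along -z (the intrinsics and any distortion apply to the point x, -y, -z); pixel columns grow to the right and rows downward; lengths in m; the calibration is good to about 2 mm. A picture is of the moment at which its call begins: read the wrist's pose just before it. calibration takes no time and is no camera call; for the wrist camera it gives the pose at the moment of the call.
- manip.sign_off(): hands the job in, once; it reports no verdict.
The state is a dict: "clock": time; "qpos": joint angles; "qd": joint speeds; "effort": joint torques, N m; "position": TCP position; "ee_rot": TCP orientation; "contact_force": force on the tool from outside, world axes, zero at the start; "moment": the same for the moment, N m; "width": finger opening in m.
Only numpy, scipy, OpenCV 4.12 (cv2) and the standard library are available. Lean on these libraries where they do the work, as an engineer would, in place of code of your own. Each camera call takes 0.05 s, during which the arm holds its last target.

TASK

Take the bottle brush standing in the purple tumbler by its orange handle and give the inside of the tumbler two full up-and-down strokes: up until the tip is well over half-way to the rim, back down to the bottom, and the same again. Then lift the brush out, slant it and pass it head first through the narrow opening beside the cabinet's ajar door, and finish while still holding it there, slanting, with its whole head inside the cabinet over the drip tray and touching nothing. Leave the door as it stands, the tumbler upright on the table where it is, and the sugar jar, plates and ladle alone.

Things in the scene. Friction and masses are not known exactly. Their poses are not given: they have to be found in the camera images.
- brush_grip (a point): where to grip the bottle brush: on its axis in the orange handle, 200 mm from the tip, 25 mm below the top end. The handle is flat sided, 65 mm long (160 to 225 mm from the tip), 14 mm thick along its own y (close the fingers along y), 24 mm wide along its own x. Its own z runs from tip to handle. At the start the brush stands upright, loose, in the tumbler.
- brush_mid (a point): the middle of the same brush, 112.5 mm from either end; axes as brush_grip. The whole brush is 225 mm long and weighs 60 to 105 g: a cream cylindrical head 44 mm across (rigid, flat bottomed, blue rings), a steel stem 10 mm across, then the handle.
- brush_tip (a point): centre of the flat bottom end of the brush head; axes as brush_grip
- brush_head_top (a point): where the head ends and the stem begins, on the brush's axis, 60 mm from the tip; axes as brush_grip
- brush: the same brush, its origin at the tip, axes as brush_grip
- tumbler: purple plastic tumbler, loose, 120 to 210 g, 90 mm high, 84 mm across at the rim and 74 mm at the foot, wall 3 mm, bottom 5 mm thick; origin at the centre of its underside, z up
- cabinet: small fixed green airing cabinet on two posts. Origin on the table straight below the middle of its door opening, in the plane of its front face; x points into the cabinet, y to the left as one faces it, z up. It spans y -95 to +230 mm, z 30 to 255 mm, x 0 to 170 mm; left of the opening (y over 80 mm) its front is fixed and closed. Two posts at x 170 to 195 mm rise to 240 mm.
- opening (a point): middle of the cabinet's door opening, in its front face, 175 mm above the table; axes as the cabinet. The opening is 160 mm wide (y) and 130 mm high (z 110 to 240 mm above the table); the front is 15 mm thick below it and 30 mm above. The top behind it is slatted (slats 20 mm wide, gaps 25 to 30 mm).
- tray (a point): middle of the front rim of the steel drip tray on the floor of the bay, 22 mm behind the front of the cabinet and 59 mm above the table; the tray is 135 mm deep and 150 mm wide. The bay is 160 mm wide and reaches from the front to three bars at x 160 mm.
- cab_door (a joint): opening angle a of the cabinet's small wooden door, rad: 0 shut, grows as it swings out towards the robot. Upright hinge at the cabinet's x 0, y -80 mm (right edge of the opening); free edge at x = -157 sin a, y = -80 + 157 cos a mm. It stands ajar (0.75 to 1.2), turns easily and stays where it is put; it is not to be moved.
- door_edge (a point): middle of the door's free edge, half-way up. The leaf is 157 mm wide from the hinge, 12 mm thick, from 112 to 238 mm above the table, with a small steel knob near the free edge on its outer face (the side away from the opening), 18 mm proud.
- sugar_jar: bystander: white ceramic sugar jar with blue lid, 92 mm across, 112 mm high; origin at the centre of its underside
- plate_a: bystander: yellow melamine plate, 192 mm across, 15 mm high, lying on the table; origin at the centre of its underside
- plate_b: bystander: white melamine plate of the same size, stacked on the yellow one; origin at the centre of its underside
- ladle: bystander: stainless ladle lying on the table, 300 mm long, handle rod 10 mm across, bowl 72 mm across and 26 mm high, bowl centre 122 mm along its own x from the origin, handle end at -145 mm

How it is judged:
By the outcome, as a careful person would: the job done as asked, in the order asked, and still so for the second after the job is handed in, while the arm keeps its last pose, push and grip.
It also fails if it takes over 51 s, if anything falls off the work surface, if the arm or the gripper's body presses on something with over 40 N, if the wrist force passes 120 N, or if a joint passes its speed limit or range.

## Working session

There is one attempt and no reset: what is moved stays moved. The work goes in short steps, Python scripts to look and compute and a tool call to move; the robot and the scene stay as the last step left them, time stands still between calls to the robot, and variables do not carry over. Pictures are saved under pics/ and viewed, and the job is handed in when it is done.

Besides the shell and the picture viewer there is one more tool, called as name(argument=value, ...) on one line, values as JSON. send_rows: Moves the arm, as the interface text tells. Scaled input: -1 to 1 covers 40 cm each way for a shift and 0.08 rad each way for a turn. Its arguments: {"type":"object","properties":{"delta_pos":{"type":"array","items":{"type":"array","items":{"type":"number"}}},"angular":{"type":"array","items":{"type":"array","items":{"type":"number"}}},"hand":{"type":"number"},"squeeze":{"type":"number"}},"required":["delta_pos","angular"]}

```bash
ls -a; mkdir -p pics; cat > h.py <<'E'
import numpy as np,cv2,json
from rig import manip
E
python3 - <<'E'
from h import *
print(manip.get_state())
for n in ["scene","side","wrist"]:
    c=manip.calibration(n); print(n,{k:np.round(np.array(v),4).tolist() for k,v in c.items()})
    cv2.imwrite(f"pics/{n}0.png",manip.get_image(n))
    json.dump({k:np.array(v).tolist() for k,v in c.items()},open(f"pics/{n}0.json","w"))
E
```

```text
.
..
pics
{'clock': 0.0, 'qpos': array([-1.45197887e+00,  2.76624879e-01,  1.50618553e+00, -1.29150284e-05,
        1.36070667e+00, -1.21026262e-01]), 'qd': array([ 0.0005873 , -0.00028104, -0.00042331, -0.00108127, -0.0004478 ,
       -0.00038993]), 'effort': array([ 6.31747698e-04, -4.16778302e+01, -2.45802462e+01, -1.04070086e-04,
        1.11877199e-02,  8.72645476e-07]), 'position': array([ 0.13650555, -0.55802725,  0.24940177]), 'ee_rot': array([-6.76675308e-04,  7.86623261e-01, -6.17432523e-01, -6.84102138e-04]), 'contact_force': array([-0.30676988,  0.92646114,  0.73014077]), 'moment': array([ 0.00369756, -0.01710179,  0.06193531]), 'width': 0.08546186156543512}
scene {'fx': 444.0227, 'fy': 444.0227, 'cx': 324.4533, 'cy': 244.5832, 'k1': -0.0658, 'camera_from_world': [[0.4942, 0.8693, -0.0037, -0.2901], [-0.6401, 0.3667, 0.6752, 0.3027], [0.5883, -0.3313, 0.7377, -1.3749], [0.0, 0.0, 0.0, 1.0]]}
side {'fx': 464.9747, 'fy': 464.9747, 'cx': 313.7507, 'cy': 236.1871, 'k1': 0.0053, 'camera_from_world': [[0.9825, -0.1859, -0.006, -0.583], [0.1491, 0.7677, 0.6232, -0.1718], [-0.1113, -0.6132, 0.782, -1.028], [0.0, 0.0, 0.0, 1.0]]}
wrist {'fx': 397.283, 'fy': 397.283, 'cx': 314.0073, 'cy': 233.3595, 'k1': 0.0064, 'camera_from_world': [[0.2379, -0.9713, -0.0009, -0.5756], [0.9353, 0.2294, -0.2694, 0.0349], [0.2618, 0.0632, 0.963, -0.3784], [0.0, 0.0, 0.0, 1.0]]}
```

View pics/scene0.png

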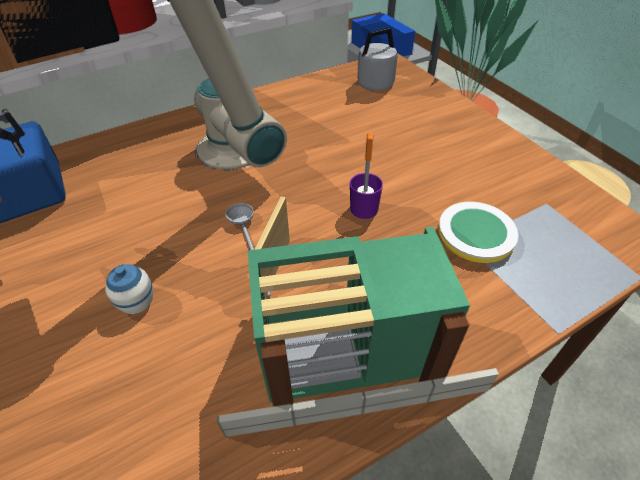

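View pics/side0.png

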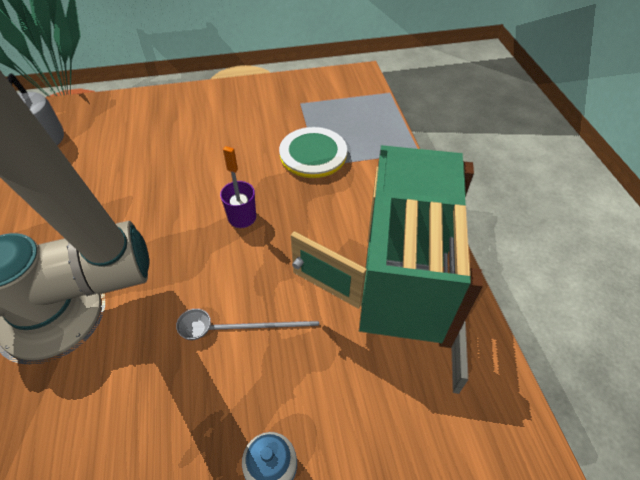

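View pics/wrist0.png

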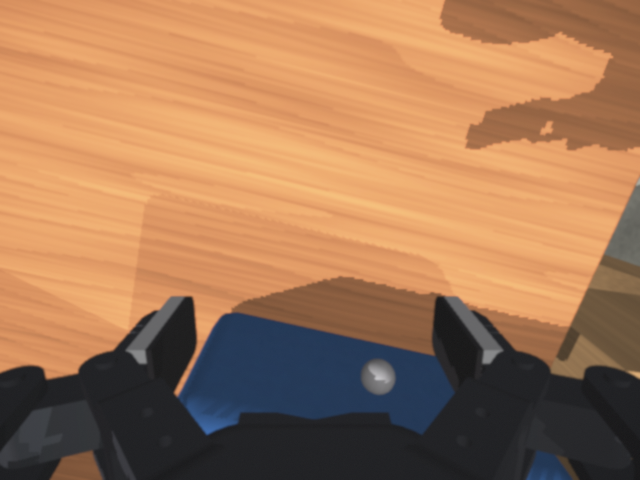

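The scene view has the tumbler at about (366,195), the brush handle at (369,148), and the cabinet around (350,320) with its door ajar at (275,240). The side view has the handle at (230,160), the door's free edge near (294,250), and the jar, ladle and plates clear of both. I'll zoom in next to get exact pixels.

```bash
python3 - <<'E'
import cv2
def crop(n,x0,y0,x1,y1,s,o):
    im=cv2.imread(f"pics/{n}0.png")[y0:y1,x0:x1]
    im=cv2.resize(im,None,fx=s,fy=s,interpolation=cv2.INTER_CUBIC)
    for k in range((x0//20+1)*20,x1,20): 
        cv2.line(im,((k-x0)*s,0),((k-x0)*s,6),(0,255,255),1); cv2.putText(im,str(k),((k-x0)*s-10,16),0,.35,(0,255,255))
    for k in range((y0//20+1)*20,y1,20):
        cv2.line(im,(0,(k-y0)*s),(6,(k-y0)*s),(0,255,255),1); cv2.putText(im,str(k),(8,(k-y0)*s+4),0,.35,(0,255,255))
    cv2.imwrite(f"pics/{o}.png",im)
crop("scene",330,120,410,230,5,"c1")
crop("scene",215,190,480,390,3,"c2")
crop("side",200,130,280,240,5,"c3")
crop("side",280,130,480,330,3,"c4")
E
```

```text
(no output)
```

View pics/c1.png

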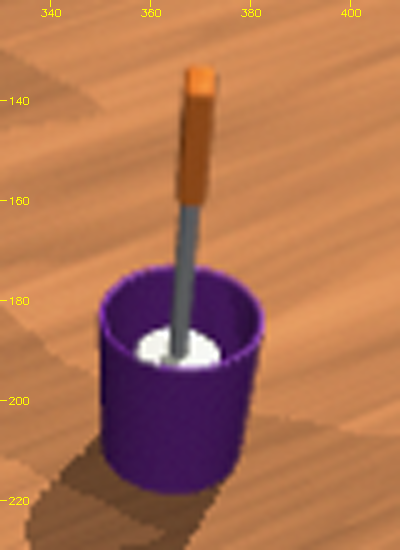

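View pics/c2.png

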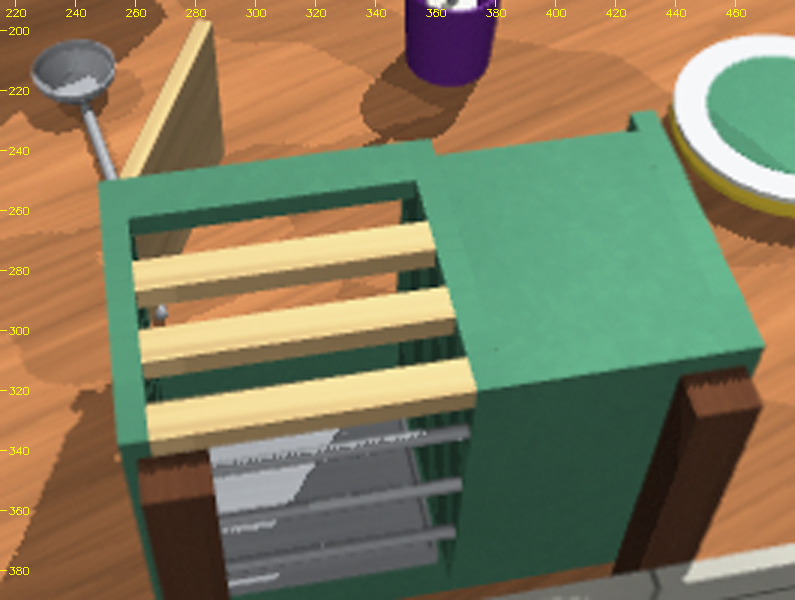

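View pics/c3.png

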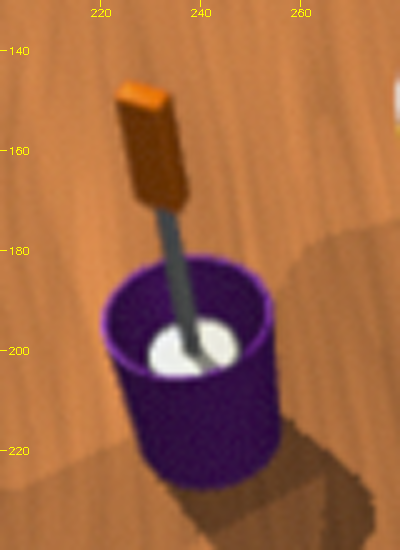

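View pics/c4.png

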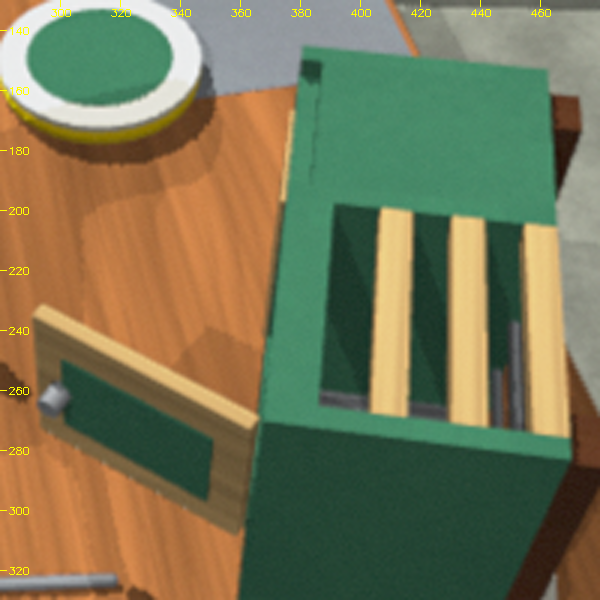

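```bash
cat > h.py <<'E'
import numpy as np,cv2,json
from scipy.optimize import least_squares
from scipy.spatial.transform import Rotation as R
from rig import manip
def K(n,t="0"): return json.load(open(f"pics/{n}{t}.json"))
def proj(c,P):
    P=np.atleast_2d(P); T=np.array(c["camera_from_world"])
    q=P@T[:3,:3].T+T[:3,3]; s=np.stack([q[:,0]/-q[:,2],-q[:,1]/-q[:,2]],1)
    r2=(s**2).sum(1,keepdims=True); s=s*(1+c["k1"]*r2)
    return s*[c["fx"],c["fy"]]+[c["cx"],c["cy"]]
def tri(obs):
    # obs list of (calib, uv)
    f=lambda p: np.concatenate([(proj(c,p)-uv).ravel() for c,uv in obs])
    s=least_squares(f,[.5,0,.1]); return s.x,np.round(s.fun,1)
E
cat > fit.py <<'E'
from h import *
s,d=K("scene"),K("side")
a2=lambda x,y:(x/3+215,y/3+190); a4=lambda x,y:(x/3+280,y/3+130)
a1=lambda x,y:(x/5+330,y/5+120); a3=lambda x,y:(x/5+200,y/5+130)
cab=[((0,-95,255),a2(100,182),a4(262,418)),((170,-95,255),a2(118,443),a4(571,457)),((170,230,255),a2(763,346),a4(548,70)),((0,230,255),a2(655,112),a4(302,46))]
for p,u,v in cab: print("tri",p,tri([(s,u),(d,v)]))
def cw(q,p):
    p=np.array(p,float)/1000;c,si=np.cos(q[2]),np.sin(q[2])
    return np.array([q[0]+c*p[0]-si*p[1],q[1]+si*p[0]+c*p[1],p[2]])
f=lambda q:np.concatenate([np.r_[proj(s,cw(q,p))[0]-u,proj(d,cw(q,p))[0]-v] for p,u,v in cab])
r=least_squares(f,[.7,0,0]);print("cab",r.x,np.round(r.fun,1))
cabq=r.x
for nm,u,v in [("btop",a1(200,82),a3(144,96)),("headtop",a1(178,357),a3(195,350)),("rim",a1(180,318),a3(189,317)),
  ("door free top",a2(205,22),a4(38,308)),("door hinge top",a2(125,178),a4(256,422)),("jarlid",(122,275),(268,455)),("ladle bowl",(240,213),(195,322)),("plate",(479,231),(314,150))]:
    try: print(nm,tri([(s,u),(d,v)]))
    except Exception as e: print(nm,e)
# door-frame coords
def wc(w):
    dx=np.array(w[:2])-cabq[:2];c,si=np.cos(cabq[2]),np.sin(cabq[2]);return np.array([c*dx[0]+si*dx[1],-si*dx[0]+c*dx[1]])
print("free in cab",wc(tri([(s,a2(205,22)),(d,a4(38,308))])[0]),"hinge",wc(tri([(s,a2(125,178)),(d,a4(256,422))])[0]))
# brush: top centre, and handle corners
E
python3 fit.py
```

```text
tri (0, -95, 255) (array([ 0.65281923, -0.18302976,  0.25474441]), array([-0.,  0., -0., -0.]))
tri (170, -95, 255) (array([ 0.81243654, -0.24170572,  0.25713635]), array([-0.1,  0.2, -0.1, -0.2]))
tri (170, 230, 255) (array([0.921949  , 0.06195655, 0.25600129]), array([-0.1,  0.1, -0.1, -0.2]))
tri (0, 230, 255) (array([0.76279564, 0.12185819, 0.25343749]), array([-0. ,  0.1, -0. , -0.1]))
cab [ 0.68451567 -0.09455356 -0.34759406] [-0.7 -0.1 -0.3  0.3 -0.1  0.7 -0.7  0.6  1.   0.3 -0.2 -0.4  0.1 -0.5
  0.1 -0.6]
btop (array([0.44274879, 0.20278649, 0.22785993]), array([-0.1,  0.2, -0.1, -0.2]))
headtop (array([0.44367421, 0.20281344, 0.0635393 ]), array([-0.,  0., -0., -0.]))
rim (array([0.44381163, 0.2015746 , 0.08915201]), array([-0.1,  0.2, -0.1, -0.3]))
door free top (array([ 0.54259034, -0.06543654,  0.23702645]), array([-0.,  0., -0., -0.]))
door hinge top (array([ 0.65075107, -0.17162807,  0.24338438]), array([-1.8,  2.5, -1.4, -2.8]))
jarlid (array([ 0.44217741, -0.40224838,  0.09532372]), array([-0. ,  0.1, -0. , -0. ]))
ladle bowl (array([ 0.31994003, -0.09686276,  0.02746521]), array([ 0., -0.,  0.,  0.]))
plate (array([0.66938215, 0.39605372, 0.02173432]), array([ 0.1, -0.2,  0.1,  0.2]))
free in cab [-0.14335581 -0.02096931] hinge [-0.0054909  -0.08396652]
```

```bash
cat > fit2.py <<'E'
from h import *
s,d=K("scene"),K("side")
a2=lambda x,y:(x/3+215,y/3+190); a4=lambda x,y:(x/3+280,y/3+130)
a1=lambda x,y:(x/5+330,y/5+120); a3=lambda x,y:(x/5+200,y/5+130)
us=np.array([a1(*p) for p in [(187,68),(215,69),(213,97),(186,95)]])
vs=np.array([a3(*p) for p in [(119,82),(171,94),(166,110),(117,101)]])
us=np.r_[us,[a1(205,205),a1(177,204)]]; vs=np.r_[vs,[a3(188,190),a3(140,203)]]
# convex-hull corners nearest-match
def corners(q,z):
    c,si=np.cos(q[2]),np.sin(q[2])
    return np.array([[q[0]+c*a-si*b,q[1]+si*a+c*b,z] for a,b in [(.012,.007),(-.012,.007),(-.012,-.007),(.012,-.007)]])
best=[]
for y0 in np.arange(0,np.pi,np.pi/8):
    def f(q):
        P=corners(q,.23);o=[]
        for c,uv in((s,us),(d,vs)):
            p=proj(c,P); D=p[None]-uv[:4,None]; i=(D**2).sum(2).argmin(1); o.append((p[i]-uv[:4]).ravel())
        return np.concatenate(o)
    r=least_squares(f,[.443,.2027,y0],x_scale=[.01,.01,.3]);best.append((r.cost,*r.x))
for b in sorted(best)[:5]: print(np.round(b,4))
cabq=[.6845,-.0946,-.3476]
for a in (1.1,1.14,1.18,1.2):
  fx,fy=-.157*np.sin(a),-.08+.157*np.cos(a)
  # both faces: inner offset +/-12mm
  n=np.array([np.cos(a),np.sin(a)])
  for off in (-.012,-.006,0,.006,.012):
    p=np.array([fx,fy])+n*off; c,si=np.cos(cabq[2]),np.sin(cabq[2])
    w=[cabq[0]+c*p[0]-si*p[1],cabq[1]+si*p[0]+c*p[1],.238]
    print(a,off,np.round(proj(s,w)[0],1),np.round(proj(d,w)[0],1))
print(a2(200,22),a2(213,24),a4(33,315),a4(42,303))
E
python3 fit2.py
```

```text
[5.0681 0.4435 0.201  2.633 ]
[ 5.0681  0.4435  0.201  -0.5086]
[6.3318 0.4447 0.2018 2.4964]
[16.3894  0.4425  0.1993  2.1813]
[16.6646  0.4414  0.1969 -0.1055]
1.1 -0.012 [283.9 196.2] [291.7 231.6]
1.1 -0.006 [286.8 196.8] [293.7 229.6]
1.1 0 [289.7 197.4] [295.7 227.5]
1.1 0.006 [292.6 198. ] [297.6 225.5]
1.1 0.012 [295.5 198.6] [299.5 223.6]
1.14 -0.012 [280.8 195.8] [289.9 233.9]
1.14 -0.006 [283.7 196.3] [291.8 231.8]
1.14 0 [286.6 196.8] [293.7 229.7]
1.14 0.006 [289.6 197.4] [295.5 227.6]
1.14 0.012 [292.5 197.9] [297.4 225.6]
1.18 -0.012 [277.6 195.5] [288.2 236.2]
1.18 -0.006 [280.6 195.9] [290. 234.]
1.18 0 [283.6 196.3] [291.7 231.9]
1.18 0.006 [286.5 196.8] [293.5 229.7]
1.18 0.012 [289.5 197.2] [295.3 227.6]
1.2 -0.012 [276.  195.3] [287.4 237.4]
1.2 -0.006 [279.  195.7] [289.1 235.2]
1.2 0 [282.  196.1] [290.8 233. ]
1.2 0.006 [285.  196.5] [292.6 230.8]
1.2 0.012 [288.  196.9] [294.3 228.7]
(281.6666666666667, 197.33333333333334) (286.0, 198.0) (291.0, 235.0) (294.0, 231.0)
```

```bash
cat >> h.py <<'E'
def Rq(q): return R.from_quat([q[1],q[2],q[3],q[0]])
def plan(p0,R0,p1,R1,N,show=True):
    rv=(R0.inv()*R1).as_rotvec()/N; a=np.round(rv/.08,3); st=R.from_rotvec(a*.08)
    p=np.array(p0,float);r=R0;D=[]
    for k in range(N):
        tgt=np.array(p0)+(np.array(p1)-p0)*(k+1)/N
        d=np.round(r.inv().apply(tgt-p)/.4,3); D.append(d.tolist()); p=p+r.apply(d*.4); r=r*st
    print("ang",a.tolist(),"N",N,"maxmm",round(max(np.linalg.norm(D,axis=1))*400,1))
    for i in range(0,N,5): print(json.dumps(D[i:i+5]))
    return p,r
def cur():
    s=manip.get_state(); return s["position"],Rq(s["ee_rot"]),s
def down(yaw): # tool z down, tool x at yaw
    c,s=np.cos(yaw),np.sin(yaw); return R.from_matrix(np.array([[c,s,0],[s,-c,0],[0,0,-1.]]).astype(float))
CAB=np.array([.6845,-.0946,-.3476])
def c2w(p):
    c,s=np.cos(CAB[2]),np.sin(CAB[2]);return np.array([CAB[0]+c*p[0]-s*p[1],CAB[1]+s*p[0]+c*p[1],p[2]])
E
python3 - <<'E'
from h import *
p,r,s=cur()
R1=down(1.06)
rv=(r.inv()*R1).as_rotvec(); print(rv)
# go the long way: +2.39 about world z
N=30
mid=r*R.from_rotvec([0,0,-2.39/2])
p1=np.array([.41,.16,.32]); pm=(p+p1)/2
a,b=plan(p,r,pm,mid,15); plan(a,b,p1,R1,15)
E
```

```text
[-1.67658842e-03  4.16558452e-04 -2.39097754e+00]
ang [-0.0, 0.0, -0.996] N 15 maxmm 25.9
[[-0.053, -0.036, -0.006], [-0.049, -0.041, -0.006], [-0.047, -0.044, -0.005], [-0.042, -0.048, -0.006], [-0.039, -0.051, -0.006]]
[[-0.035, -0.054, -0.006], [-0.03, -0.056, -0.005], [-0.025, -0.059, -0.006], [-0.021, -0.061, -0.006], [-0.016, -0.062, -0.006]]
[[-0.011, -0.063, -0.006], [-0.005, -0.064, -0.005], [-0.001, -0.064, -0.006], [0.004, -0.064, -0.006], [0.01, -0.063, -0.006]]
ang [-0.001, -0.0, -0.996] N 15 maxmm 26.0
[[0.014, -0.062, -0.006], [0.02, -0.061, -0.006], [0.024, -0.06, -0.005], [0.029, -0.057, -0.006], [0.033, -0.055, -0.006]]
[[0.038, -0.052, -0.006], [0.041, -0.048, -0.005], [0.045, -0.046, -0.006], [0.049, -0.041, -0.006], [0.052, -0.038, -0.006]]
[[0.055, -0.033, -0.006], [0.057, -0.029, -0.006], [0.059, -0.024, -0.005], [0.061, -0.019, -0.006], [0.063, -0.015, -0.006]]
```

send_rows(delta_pos=[[-0.053,-0.036,-0.006],[-0.049,-0.041,-0.006],[-0.047,-0.044,-0.006],[-0.042,-0.048,-0.006],[-0.039,-0.051,-0.006]], angular=[[0,0,-0.996],[0,0,-0.996],[0,0,-0.996],[0,0,-0.996],[0,0,-0.996]], hand=85)

```text
clock: 0.57
position: [0.1824, -0.4375, 0.262]
ee_rot: [-0.0, 0.894, -0.448, -0.0]
contact_force: [0.3, -0.6, -0.7]
width: 0.085
```

send_rows(delta_pos=[[-0.035,-0.054,-0.006],[-0.03,-0.056,-0.006],[-0.025,-0.059,-0.006],[-0.021,-0.061,-0.006],[-0.016,-0.062,-0.006]], angular=[[0,0,-0.996],[0,0,-0.996],[0,0,-0.996],[0,0,-0.996],[0,0,-0.996]])

```text
clock: 0.98
position: [0.2278, -0.3175, 0.2742]
ee_rot: [-0.0, 0.965, -0.262, -0.0]
contact_force: [1.0, 0.6, 0.3]
width: 0.0851
```

send_rows(delta_pos=[[-0.011,-0.063,-0.006],[-0.005,-0.064,-0.006],[-0.001,-0.064,-0.006],[0.004,-0.064,-0.006],[0.01,-0.063,-0.006]], angular=[[0,0,-0.996],[0,0,-0.996],[0,0,-0.996],[0,0,-0.996],[0,0,-0.996]])

```text
clock: 1.4
position: [0.2734, -0.198, 0.2863]
ee_rot: [-0.0, 0.998, -0.066, 0.0]
contact_force: [0.8, -0.1, 0.4]
width: 0.0853
```

send_rows(delta_pos=[[0.014,-0.062,-0.006],[0.02,-0.061,-0.006],[0.024,-0.06,-0.006],[0.029,-0.057,-0.006],[0.033,-0.055,-0.006]], angular=[[0,0,-0.996],[0,0,-0.996],[0,0,-0.996],[0,0,-0.996],[0,0,-0.996]])

```text
clock: 1.82
position: [0.3189, -0.0782, 0.2983]
ee_rot: [0.0, 0.991, 0.133, 0.0]
contact_force: [0.3, -0.9, -0.1]
width: 0.0853
```

send_rows(delta_pos=[[0.038,-0.052,-0.006],[0.041,-0.048,-0.006],[0.045,-0.046,-0.006],[0.049,-0.041,-0.006],[0.052,-0.038,-0.006]], angular=[[0,0,-0.996],[0,0,-0.996],[0,0,-0.996],[0,0,-0.996],[0,0,-0.996]])

```text
clock: 2.23
position: [0.3644, 0.0415, 0.3103]
ee_rot: [0.0, 0.945, 0.326, -0.0]
contact_force: [0.0, -0.4, 0.8]
width: 0.085
```

send_rows(delta_pos=[[0.055,-0.033,-0.006],[0.057,-0.029,-0.006],[0.059,-0.024,-0.006],[0.061,-0.019,-0.006],[0.063,-0.015,-0.006]], angular=[[0,0,-0.996],[0,0,-0.996],[0,0,-0.996],[0,0,-0.996],[0,0,-0.996]])

```text
clock: 2.65
position: [0.41, 0.1612, 0.3222]
ee_rot: [0.0, 0.862, 0.507, -0.0]
contact_force: [1.0, 0.4, -0.5]
width: 0.085
```

```bash
python3 - <<'E'
from h import *
p,r,s=cur(); print(p,s["qpos"],r.as_matrix().round(3).tolist())
c=manip.calibration("wrist"); json.dump({k:np.array(v).tolist() for k,v in c.items()},open("pics/wrist1.json","w"))
cv2.imwrite("pics/wrist1.png",manip.get_image("wrist"))
E
```

```text
[0.4100128  0.16121154 0.32215572] [ 2.16652795e-01  3.39464559e-02  1.62800505e+00 -2.74115236e-04
  1.48005646e+00 -8.47020041e-01] [[0.486, 0.874, -0.0], [0.874, -0.486, -0.0], [-0.0, -0.0, -1.0]]
```

View pics/wrist1.png

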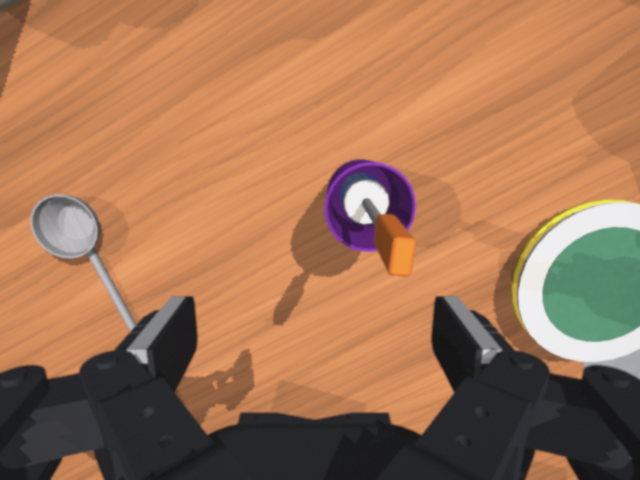

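The wrist view shows the brush's handle end at about (402,255), with its narrow side nearly along the jaw direction. The tumbler rim is around (370,205). I'll refine the position and yaw from this picture.

```bash
python3 - <<'E'
import cv2
im=cv2.imread("pics/wrist1.png")[150:290,310:440]
cv2.imwrite("pics/c5.png",cv2.resize(im,None,fx=4,fy=4,interpolation=cv2.INTER_CUBIC))
E
```

```text
(no output)
```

View pics/c5.png

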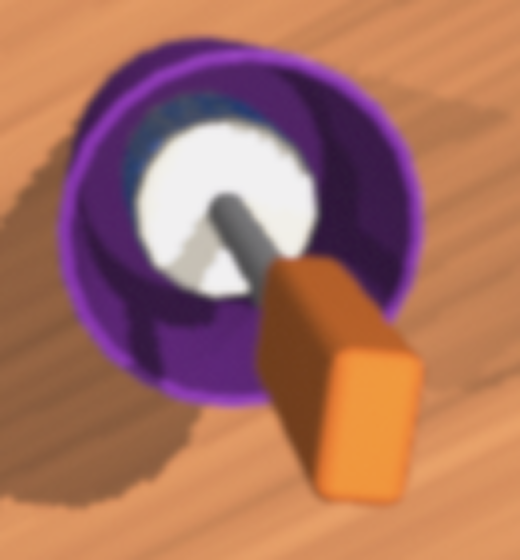

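```bash
python3 - <<'E'
from h import *
w=K("wrist","1"); a=lambda x,y:(x/4+310,y/4+150)
uv=np.array([a(*p) for p in [(333,346),(423,354),(403,503),(317,493)]])
def corners(q,z=.23):
    c,si=np.cos(q[2]),np.sin(q[2])
    return np.array([[q[0]+c*A-si*B,q[1]+si*A+c*B,z] for A,B in [(.012,.007),(-.012,.007),(-.012,-.007),(.012,-.007)]])
for y0 in (-.51,2.63,1.0):
  def f(q):
    p=proj(w,corners(q)); D=p[None]-uv[:,None]; i=(D**2).sum(2).argmin(1); return (p[i]-uv).ravel()
  r=least_squares(f,[.443,.202,y0],x_scale=[.01,.01,.3]); print(r.cost,r.x,r.fun.round(1))
def at(u,z):
    r=least_squares(lambda q:(proj(w,[q[0],q[1],z])[0]-u),[.44,.2]);return r.x
print("headtop",at(a(225,207),.065),"rim",at(a(242,228),.09),"foot")
E
```

```text
6.517420210878568 [ 0.44025184  0.20135633 -0.57184462] [-0.7 -1.   1.4 -1.5  0.9  0.8 -1.6  1.8]
6.517420210880108 [0.44025184 0.20135633 2.56974804] [-0.7 -1.   1.4 -1.5  0.9  0.8 -1.6  1.8]
287.847450199096 [0.44016128 0.20144013 0.93859969] [-9.5  5.5  9.6  8.6  9.7 -5.8 -9.7 -8.2]
headtop [0.44089985 0.20116873] rim [0.44121604 0.20183515] foot
```

```bash
python3 - <<'E'
from h import *
p,r,s=cur(); R1=down(1.025)
a,b=plan(p,r,[.4417,.2021,.30],R1,5)
plan(a,b,[.4417,.2021,.205],R1,5)
E
```

```text
ang [-0.002, -0.014, 0.108] N 5 maxmm 10.6
[[0.023, 0.004, 0.011], [0.023, 0.004, 0.012], [0.024, 0.003, 0.011], [0.023, 0.004, 0.011], [0.023, 0.003, 0.011]]
ang [-0.0, -0.0, 0.0] N 5 maxmm 19.2
[[0.0, 0.0, 0.048], [0.0, 0.0, 0.047], [0.0, 0.0, 0.048], [0.0, 0.0, 0.047], [0.0, 0.0, 0.048]]
```

send_rows(delta_pos=[[0.023,0.004,0.011],[0.023,0.004,0.011],[0.024,0.003,0.011],[0.023,0.004,0.011],[0.023,0.003,0.011]], angular=[[0,0,0.108],[0,0,0.108],[0,0,0.108],[0,0,0.108],[0,0,0.108]])

```text
clock: 3.12
position: [0.4401, 0.1964, 0.2995]
ee_rot: [0.0, 0.874, 0.486, -0.0]
contact_force: [0.2, 0.9, 0.0]
width: 0.0849
```

send_rows(delta_pos=[[0,0,0.048],[0,0,0.048],[0,0,0.048],[0,0,0.048],[0,0,0.046]], angular=[[0,0,0],[0,0,0],[0,0,0],[0,0,0],[0,0,0]])

```text
clock: 3.53
position: [0.4398, 0.1962, 0.2037]
ee_rot: [0.0, 0.874, 0.486, -0.0]
contact_force: [0.1, 0.2, 0.2]
width: 0.0849
```

```bash
python3 - <<'E'
from h import *
p,r,s=cur(); print(p,s["qpos"],r.as_matrix().round(3).tolist(),s["contact_force"])
cv2.imwrite("pics/wrist2.png",manip.get_image("wrist"))
E
```

```text
[0.439757   0.19621422 0.20368987] [ 2.75146950e-01  1.68813249e-01  1.77136300e+00 -1.33986311e-04
  1.20188958e+00 -7.39590307e-01] [[0.528, 0.849, -0.0], [0.849, -0.528, -0.0], [-0.0, -0.0, -1.0]] [0.10895135 0.22716256 0.19748517]
```

View pics/wrist2.png

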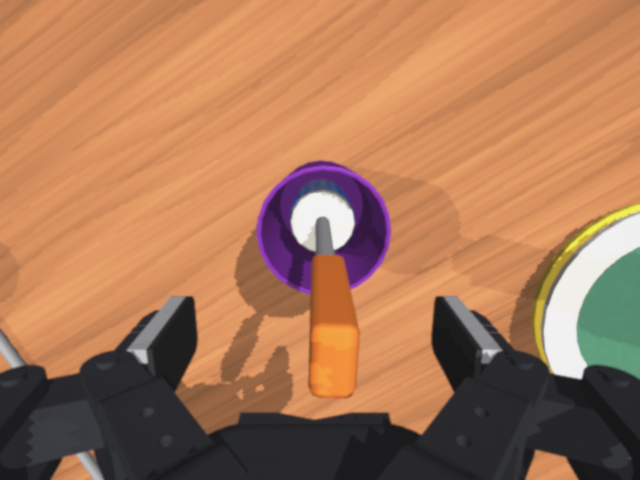

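The handle's top face spans about u 309–358. The pads' midpoint is near u=316, so the tool is about 5.5 mm short along its x. I'll correct that and then close.

send_rows(delta_pos=[[0.007,-0.002,0],[0.007,-0.002,0],[0,0,0],[0,0,0]], angular=[[0,0,0],[0,0,0],[0,0,0],[0,0,0]])

```text
clock: 3.92
position: [0.4423, 0.2024, 0.2063]
ee_rot: [0.0, 0.874, 0.487, 0.001]
contact_force: [0.5, -0.5, 0.1]
width: 0.085
```

send_rows(delta_pos=[[0,0,0],[0,0,0],[0,0,0],[0,0,0],[0,0,0]], angular=[[0,0,0],[0,0,0],[0,0,0],[0,0,0],[0,0,0]], hand=0, squeeze=80)

```text
clock: 4.33
position: [0.4412, 0.2019, 0.2052]
ee_rot: [0.0, 0.874, 0.486, 0.0]
contact_force: [-0.8, 0.1, 0.5]
width: 0.0247
```

send_rows(delta_pos=[[0,0,0],[0,0,0],[0,0,0],[0,0,0],[0,0,0]], angular=[[0,0,0],[0,0,0],[0,0,0],[0,0,0],[0,0,0]])

```text
clock: 4.75
position: [0.4414, 0.202, 0.2053]
ee_rot: [0.0, 0.874, 0.487, 0.0]
contact_force: [0.1, -0.5, 1.8]
width: 0.0128
```

```bash
python3 - <<'E'
from h import *
p,r,s=cur(); print(p,s["width"],s["contact_force"],s["moment"])
for n in("wrist","side","scene"): cv2.imwrite(f"pics/{n}3.png",manip.get_image(n))
a=cv2.imread("pics/wrist3.png");b=cv2.imread("pics/side3.png")[100:280,160:340];c=cv2.imread("pics/scene3.png")[80:260,270:450]
cv2.imwrite("pics/m3.png",np.hstack([cv2.resize(x,(400,400)) for x in(b,c)]))
E
```

```text
[0.44144402 0.20199923 0.20526203] 0.012815129889694878 [ 0.09711295 -0.46434891  1.84993396] [-0.03185636 -0.01885602  0.00385636]
```

View pics/wrist3.png

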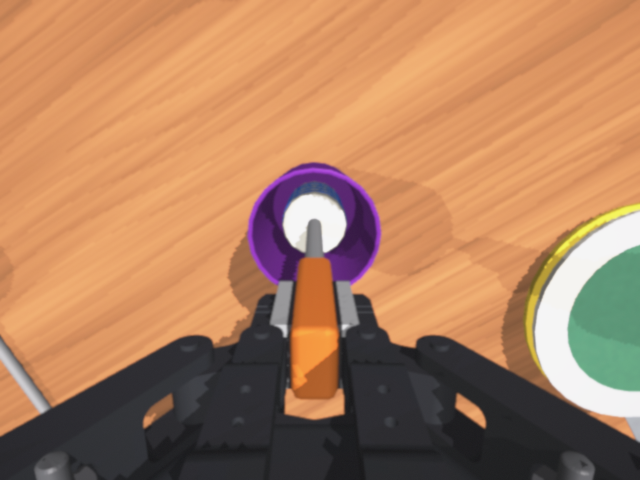

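View pics/m3.png

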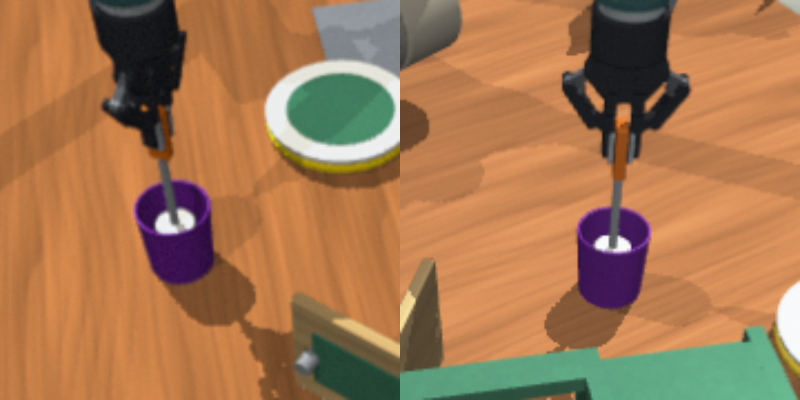

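The pads hold the handle at 12.8 mm opening, and the brush stands upright, centred in the tumbler. First stroke up, 68 mm.

send_rows(delta_pos=[[0,0,-0.034],[0,0,-0.034],[0,0,-0.034],[0,0,-0.034],[0,0,-0.034]], angular=[[0,0,0],[0,0,0],[0,0,0],[0,0,0],[0,0,0]])

```text
clock: 5.32
position: [0.4406, 0.2018, 0.273]
ee_rot: [-0.0, 0.874, 0.487, -0.001]
contact_force: [0.0, -0.3, -1.7]
width: 0.013
```

send_rows(delta_pos=[[0,0,0],[0,0,0],[0,0,0]], angular=[[0,0,0],[0,0,0],[0,0,0]])

```text
clock: 5.57
position: [0.4405, 0.2018, 0.272]
ee_rot: [-0.0, 0.874, 0.486, -0.001]
contact_force: [0.2, -0.5, -0.6]
width: 0.0129
```

```bash
python3 - <<'E'
from h import *
p,r,s=cur(); print(p,s["width"],s["contact_force"],s["moment"])
for n in("side","scene"):
    cv2.imwrite(f"pics/{n}4.png",manip.get_image(n))
b=cv2.imread("pics/side4.png")[100:280,160:340];c=cv2.imread("pics/scene4.png")[80:260,270:450]
cv2.imwrite("pics/m4.png",np.hstack([cv2.resize(x,(400,400)) for x in(b,c)]))
E
```

```text
[0.44053745 0.20176837 0.27196288] 0.012866093632739075 [ 0.21245301 -0.52484964 -0.55316291] [ 0.03507729 -0.03100517 -0.00512417]
```

View pics/m4.png

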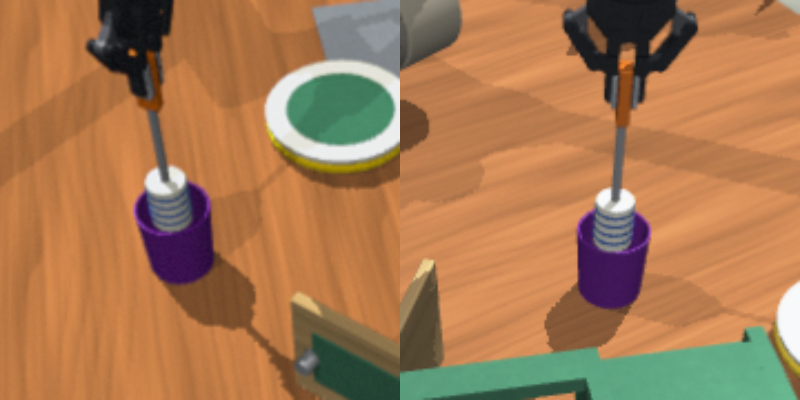

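The head has risen about 67 mm in the tumbler, so the tip is near z 0.072, still inside, and the brush is straight. Going down again.

send_rows(delta_pos=[[0,0,0.034],[0,0,0.034],[0,0,0.034],[0,0,0.034],[0,0,0.034]], angular=[[0,0,0],[0,0,0],[0,0,0],[0,0,0],[0,0,0]])

```text
clock: 6.08
position: [0.4409, 0.2018, 0.2043]
ee_rot: [-0.0, 0.874, 0.487, -0.001]
contact_force: [-13.0, -4.0, 68.9]
width: 0.0133
```

send_rows(delta_pos=[[0,0,0],[0,0,0],[0,0,0]], angular=[[0,0,0],[0,0,0],[0,0,0]])

```text
clock: 6.33
position: [0.4408, 0.2018, 0.2044]
ee_rot: [-0.0, 0.874, 0.486, -0.001]
contact_force: [-0.9, -0.5, -1.2]
width: 0.0131
```

The bottom gave a brief 69 N peak, below the limit but more than I want. I'll slow the end of the second down stroke.

send_rows(delta_pos=[[0,0,-0.034],[0,0,-0.034],[0,0,-0.034],[0,0,-0.034],[0,0,-0.034]], angular=[[0,0,0],[0,0,0],[0,0,0],[0,0,0],[0,0,0]])

```text
clock: 6.75
position: [0.4408, 0.2018, 0.2731]
ee_rot: [-0.0, 0.874, 0.487, -0.001]
contact_force: [1.2, 0.9, -0.4]
width: 0.0131
```

send_rows(delta_pos=[[0,0,0],[0,0,0],[0,0,0]], angular=[[0,0,0],[0,0,0],[0,0,0]])

```text
clock: 7.0
position: [0.4406, 0.2018, 0.272]
ee_rot: [-0.0, 0.874, 0.487, -0.001]
contact_force: [0.5, 0.7, -0.8]
width: 0.0132
```

send_rows(delta_pos=[[0,0,0.035],[0,0,0.035],[0,0,0.035],[0,0,0.03],[0,0,0.015]], angular=[[0,0,0],[0,0,0],[0,0,0],[0,0,0],[0,0,0]])

```text
clock: 7.42
position: [0.4395, 0.2014, 0.2103]
ee_rot: [-0.001, 0.874, 0.486, -0.003]
contact_force: [0.3, -0.2, -1.0]
width: 0.0134
```

send_rows(delta_pos=[[0,0,0.005],[0,0,0.005],[0,0,0.004],[0,0,0]], angular=[[0,0,0],[0,0,0],[0,0,0],[0,0,0]])

```text
clock: 7.75
position: [0.4414, 0.202, 0.2076]
ee_rot: [0.0, 0.874, 0.486, 0.0]
contact_force: [0.0, -0.5, -0.4]
width: 0.013
```

send_rows(delta_pos=[[0,0,0.003],[0,0,0.003],[0,0,0.0],[0,0,0]], angular=[[0,0,0],[0,0,0],[0,0,0],[0,0,0]])

```text
clock: 8.08
position: [0.4413, 0.202, 0.2052]
ee_rot: [0.0, 0.874, 0.487, 0.0]
contact_force: [0.6, 0.1, -0.6]
width: 0.0133
```

```bash
python3 - <<'E'
from h import *
p,r,s=cur(); print(p,s["width"],s["contact_force"],s["moment"])
for n in("side","scene"):
    cv2.imwrite(f"pics/{n}5.png",manip.get_image(n))
b=cv2.imread("pics/side5.png")[130:240,190:300];c=cv2.imread("pics/scene5.png")[120:230,310:420]
cv2.imwrite("pics/m5.png",np.hstack([cv2.resize(x,(400,400)) for x in(b,c)]))
E
```

```text
[0.441259   0.20197578 0.20521694] 0.01329729604508312 [ 0.58845615  0.07410093 -0.63636995] [-0.02266965 -0.01277505 -0.01741314]
```

View pics/m5.png

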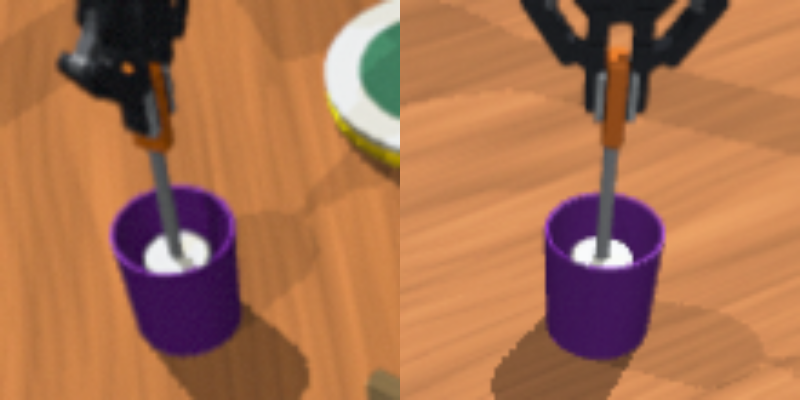

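The head is at the bottom in both views, tumbler upright. There's no contact force yet, so I'll ease down about 1 mm more to touch.

send_rows(delta_pos=[[0,0,0.002],[0,0,0.001],[0,0,0]], angular=[[0,0,0],[0,0,0],[0,0,0]])

```text
clock: 8.43
position: [0.4415, 0.202, 0.2044]
ee_rot: [0.0, 0.874, 0.487, 0.0]
contact_force: [-0.6, 0.0, 2.7]
width: 0.013
```

```bash
cat > pl.py <<'E'
from h import *
# fit kinematics quickly
import sys
Q=[[-1.45197887,.276624879,1.50618553,0,1.36070667,-.121026262],[.216652795,.0339464559,1.62800505,0,1.48005646,-.84702],[.27514695,.168813249,1.771363,0,1.20188958,-.73959]]
P=[[.13650555,-.55802725,.24940177],[.4100128,.16121154,.32215572],[.439757,.19621422,.20368987]]
p,r,s=cur(); Q.append(s["qpos"]);P.append(p); print(p,s["contact_force"],s["qpos"])
for q,p in zip(Q,P): print(np.hypot(*p[:2]),p[2],np.arctan2(p[1],p[0])-q[0])
E
python3 pl.py
```

```text
[0.44145945 0.20199234 0.20435709] [-0.56210722  0.0043272   2.71811297] [ 2.85798736e-01  1.73464866e-01  1.76357039e+00 -1.83213039e-04
  1.20377110e+00 -7.30369005e-01]
0.5744807889941708 0.24940177 0.12109286492359295
0.4405674259327528 0.32215572 0.15796619973812503
0.48154567714725505 0.20368987 0.14453225105590795
0.4854764122544191 0.20435709103218647 0.14332081035285676
```

```bash
cat >> h.py <<'E'
PSI=1.025-np.pi/2; TH=np.radians(40)
d=np.array([np.cos(TH)*np.cos(PSI),np.cos(TH)*np.sin(PSI),-np.sin(TH)])
def tiltR():
    x=np.array([-np.sin(PSI),np.cos(PSI),0]); return R.from_matrix(np.stack([x,np.cross(d,x),d],1))
tipF=c2w([.10,.010,.106]); tcpF=tipF-.2*d
E
python3 - <<'E'
from h import *
p,r,s=cur(); print("tcpF",tcpF,"pre",tcpF-.2*d,"d",d)
pl=np.array([.4415,.202,.37])
print("lift",(pl-p)/.4)
plan(pl,down(1.025),tcpF-.2*d,tiltR(),15)
E
```

```text
tcpF [ 0.65097591 -0.03973174  0.23455752] pre [0.5200261  0.03979882 0.36311504] d [ 0.65474906 -0.39765282 -0.64278761]
lift [1.01382506e-04 1.91617994e-05 4.14107272e-01]
ang [-0.727, 0.0, -0.0] N 15 maxmm 12.3
[[-0.016, 0.025, 0.001], [-0.017, 0.025, 0.003], [-0.016, 0.025, 0.004], [-0.016, 0.025, 0.005], [-0.017, 0.024, 0.007]]
[[-0.016, 0.024, 0.009], [-0.016, 0.023, 0.009], [-0.016, 0.023, 0.011], [-0.017, 0.022, 0.013], [-0.016, 0.021, 0.013]]
[[-0.016, 0.021, 0.015], [-0.017, 0.019, 0.016], [-0.016, 0.019, 0.017], [-0.016, 0.017, 0.018], [-0.017, 0.017, 0.019]]
```

send_rows(delta_pos=[[0,0,-0.03],[0,0,-0.05],[0,0,-0.06],[0,0,-0.06],[0,0,-0.06]], angular=[[0,0,0],[0,0,0],[0,0,0],[0,0,0],[0,0,0]], squeeze=100)

```text
clock: 8.85
position: [0.4409, 0.2019, 0.3086]
ee_rot: [-0.0, 0.874, 0.487, -0.0]
contact_force: [1.3, 0.3, -0.7]
width: 0.0128
```

send_rows(delta_pos=[[0,0,-0.06],[0,0,-0.06],[0,0,-0.03],[0,0,0]], angular=[[0,0,0],[0,0,0],[0,0,0],[0,0,0]])

```text
clock: 9.18
position: [0.4425, 0.2024, 0.3708]
ee_rot: [0.001, 0.874, 0.487, 0.003]
contact_force: [0.2, -0.9, -1.1]
width: 0.0129
```

send_rows(delta_pos=[[-0.016,0.025,0.001],[-0.017,0.025,0.003],[-0.016,0.025,0.004],[-0.016,0.025,0.005],[-0.017,0.024,0.007]], angular=[[-0.727,0,0],[-0.727,0,0],[-0.727,0,0],[-0.727,0,0],[-0.727,0,0]])

```text
clock: 9.6
position: [0.4665, 0.147, 0.3642]
ee_rot: [0.127, 0.864, 0.482, 0.07]
contact_force: [0.3, 0.1, -1.1]
width: 0.0134
```

send_rows(delta_pos=[[-0.016,0.024,0.009],[-0.016,0.023,0.009],[-0.016,0.023,0.011],[-0.017,0.022,0.013],[-0.016,0.021,0.013]], angular=[[-0.727,0,0],[-0.727,0,0],[-0.727,0,0],[-0.727,0,0],[-0.727,0,0]])

```text
clock: 10.02
position: [0.4918, 0.093, 0.3616]
ee_rot: [0.251, 0.837, 0.467, 0.139]
contact_force: [-0.2, -0.2, -0.3]
width: 0.0128
```

send_rows(delta_pos=[[-0.016,0.021,0.015],[-0.017,0.019,0.016],[-0.016,0.019,0.017],[-0.016,0.017,0.018],[-0.017,0.017,0.019]], angular=[[-0.727,0,0],[-0.727,0,0],[-0.727,0,0],[-0.727,0,0],[-0.727,0,0]])

```text
clock: 10.43
position: [0.5174, 0.0388, 0.3592]
ee_rot: [0.369, 0.791, 0.442, 0.205]
contact_force: [-0.2, -0.8, -0.5]
width: 0.013
```

send_rows(delta_pos=[[0,0,0],[0,0,0],[0,0,0]], angular=[[0,0,0],[0,0,0],[0,0,0]])

```text
clock: 10.68
position: [0.5182, 0.0394, 0.3607]
ee_rot: [0.368, 0.792, 0.441, 0.205]
contact_force: [0.4, -0.1, 0.4]
width: 0.0128
```

```bash
python3 - <<'E'
from h import *
p,r,s=cur(); print(p,s["qpos"],s["width"],s["contact_force"],s["moment"]); print(r.as_matrix()[:,2],d,(tiltR().inv()*r).as_rotvec())
for n in("side","scene","wrist"): cv2.imwrite(f"pics/{n}6.png",manip.get_image(n))
b=cv2.imread("pics/side6.png")[90:330,180:480];c=cv2.imread("pics/scene6.png")[110:350,210:480]
cv2.imwrite("pics/m6a.png",cv2.resize(b,None,fx=2.5,fy=2.5)); cv2.imwrite("pics/m6b.png",cv2.resize(c,None,fx=2.5,fy=2.5))
E
```

```text
[0.51816584 0.03944714 0.3607477 ] [ 0.34301045 -0.0769633   1.94549608 -0.89826524  0.86971177 -0.21073486] 0.012795422450446143 [ 0.39528441 -0.08162554  0.35367759] [ 0.27142503  0.40396959 -0.03460518]
[ 0.65026713 -0.40249545 -0.6443214 ] [ 0.65474906 -0.39765282 -0.64278761] [ 0.00200378 -0.0064712   0.00547649]
```

View pics/m6a.png

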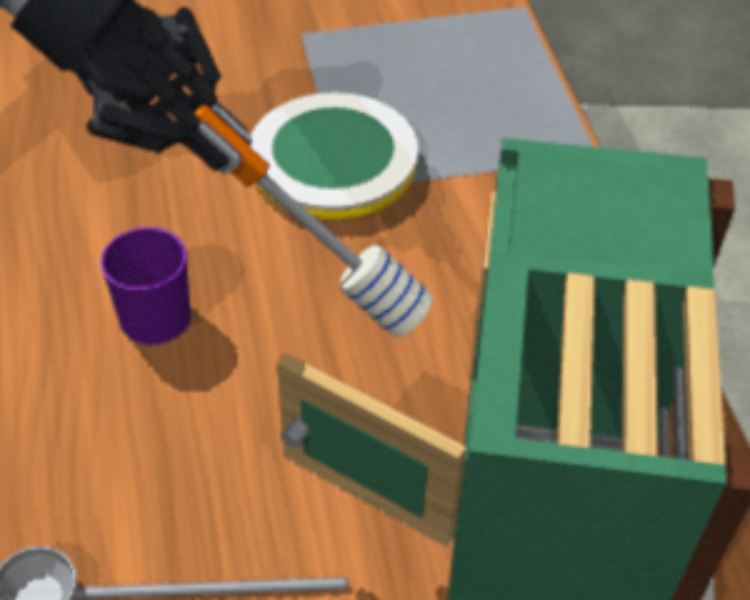

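View pics/m6b.png

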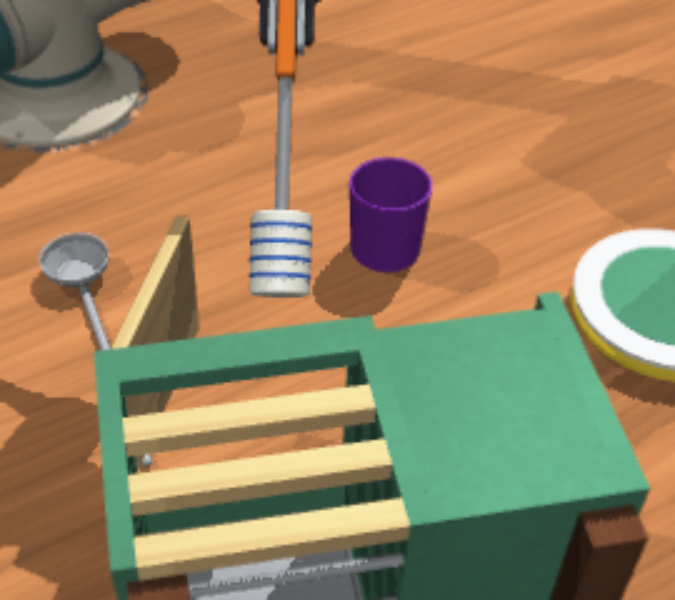

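View pics/wrist6.png

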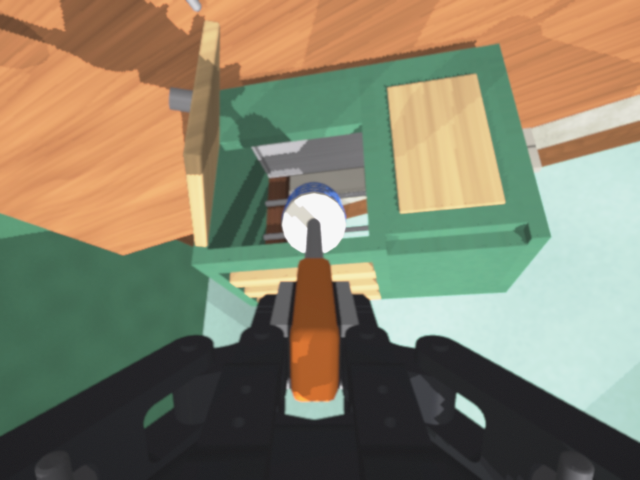

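Both views show the brush slanting and straight in the gripper. The head is just outside the opening, clear of the door, and the tumbler is upright. I'll check the predicted tip and head top against the pixels.

```bash
python3 - <<'E'
from h import *
p,r,s=cur(); z=r.as_matrix()[:,2]
S,D=K("scene"),K("side")
for n,l in(("tip",.2),("headtop",.14),("hbot",.04)):
    P=p+z*l; print(n,P.round(3),"scene",(proj(S,P)[0]-[210,110])*2.5,"side",(proj(D,P)[0]-[180,90])*2.5)
R1=tiltR(); print("to final tool axes",r.inv().apply(tcpF-p)/.4)
plan(p,r,tcpF,tiltR(),12)
E
```

```text
tip [ 0.649 -0.041  0.233] scene [278.00110879 295.61225763] side [413.64051187 314.97894016]
headtop [ 0.61  -0.017  0.272] scene [280.13694405 213.71440142] side [357.99497376 264.89067792]
hbot [0.545 0.023 0.336] scene [283.66425147  79.01824223] side [259.44138138 176.16647739]
to final tool axes [0.00542392 0.00428328 0.49967378]
ang [-0.0, 0.006, -0.007] N 12 maxmm 16.8
[[0.0, 0.0, 0.042], [0.001, 0.001, 0.041], [0.0, 0.0, 0.042], [0.001, 0.0, 0.042], [0.0, 0.001, 0.041]]
[[0.0, 0.0, 0.042], [0.001, 0.001, 0.041], [0.0, -0.0, 0.042], [0.0, 0.0, 0.042], [0.001, 0.001, 0.041]]
[[-0.0, -0.0, 0.042], [0.0, 0.0, 0.042]]
```

The predictions match the pixels within a few mm, so I'll push in along the axis.

send_rows(delta_pos=[[0,0,0.03],[0,0,0.04],[0.001,0.001,0.04],[0.001,0.001,0.04],[0.001,0.001,0.04]], angular=[[0,0,0],[0,0,0],[0,0,0],[0,0,0],[0,0,0]])

```text
clock: 11.25
position: [0.5699, 0.009, 0.3134]
ee_rot: [0.369, 0.792, 0.441, 0.206]
contact_force: [-0.3, 1.4, -0.6]
width: 0.0127
```

send_rows(delta_pos=[[0.001,0.001,0.03],[0.001,0,0.01],[0,0,0]], angular=[[0,0,0],[0,0,0],[0,0,0]])

```text
clock: 11.5
position: [0.5804, 0.0027, 0.3026]
ee_rot: [0.369, 0.792, 0.441, 0.205]
contact_force: [-0.0, -0.2, -0.2]
width: 0.013
```

```bash
python3 - <<'E'
from h import *
p,r,s=cur(); print(p,s["qpos"],s["contact_force"]); z=r.as_matrix()[:,2]; print("tip",p+.2*z,r.inv().apply(tcpF-p)/.4)
for n in("side","scene","wrist"): cv2.imwrite(f"pics/{n}7.png",manip.get_image(n))
b=cv2.imread("pics/side7.png")[90:330,220:480];c=cv2.imread("pics/scene7.png")[110:350,210:480]
cv2.imwrite("pics/m7.png",np.hstack([cv2.resize(x,(400,400)) for x in (b,c)]))
E
```

```text
[0.58044553 0.0027066  0.30257008] [ 0.198276    0.0418845   1.98868053 -1.00972143  0.66749781 -0.13192511] [-0.02558016 -0.21875984 -0.21584443]
tip [ 0.71043975 -0.07809357  0.17383456] [0.00297217 0.00232377 0.266915  ]
```

View pics/m7.png

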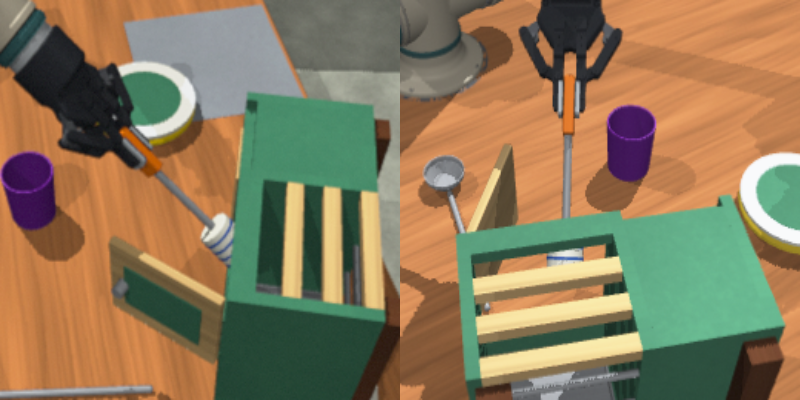

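View pics/wrist7.png

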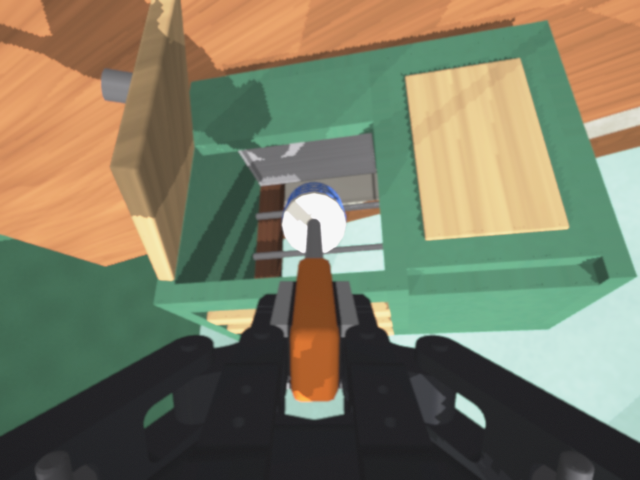

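The head is entering cleanly between the jambs with no force. However, the forearm roll is at -1.01 and heading for its -1.18 limit. Before going deeper I'll fit the arm's kinematics and check what final pose is feasible.

```bash
cat > kin.py <<'E'
from h import *
Q=np.array([[-1.45197887,.276624879,1.50618553,0,1.36070667,-.121026262],[.216652795,.0339464559,1.62800505,-.00027,1.48005646,-.84702],[.27514695,.168813249,1.771363,-.00013,1.20188958,-.73959],[.285798736,.173464866,1.76357,-.00018,1.20377,-.730369],
[0.34301045,-0.0769633,1.94549608,-0.89826524,0.86971177,-0.21073486],[0.198276,0.0418845,1.98868053,-1.00972143,0.66749781,-0.13192511]])
P=np.array([[.13650555,-.55802725,.24940177],[.4100128,.16121154,.32215572],[.439757,.19621422,.20368987],[.44145945,.20199234,.20435709],[0.51816584,0.03944714,0.3607477],[0.58044553,0.0027066,0.30257008]])
Z=[None]*4+[np.array([0.65026713,-0.40249545,-0.6443214])]+[None]
def fk(q,k):
    a1,L1,L2,e,h,lat,Lt=k
    R0=R.from_euler('z',q[0]);R1=R0*R.from_euler('y',q[1]);R2=R1*R.from_euler('y',q[2])
    pw=np.array([0,0,h])+R0.apply([a1,lat,0])+R1.apply([0,0,L1])+R2.apply([e,0,L2])
    Rt=R2*R.from_euler('z',q[3])*R.from_euler('y',q[4])*R.from_euler('z',q[5])
    return pw+Rt.apply([0,0,Lt]),Rt
f=lambda k:np.concatenate([fk(q,k)[0]-p for q,p in zip(Q,P)]+[1e-3*(k-np.array([0,.35,.35,0,.2,.07,.25]))])
sol=least_squares(f,[0,.35,.35,0,.2,.07,.25]); k=sol.x
if __name__=="__main__":
    print(k.round(4)); print((sol.fun[:18]*1000).round(2).reshape(6,3))
    p,Rt=fk(Q[4],k); print(Rt.as_matrix()[:,2],Z[4])
    p,r,s=cur(); print("rot offset",(fk(s["qpos"],k)[1].inv()*r).as_rotvec())
E
python3 kin.py
```

```text
[0.     0.6297 0.4211 0.0604 0.1368 0.0694 0.3455]
[[ 0.  0.  0.]
 [ 0. -0. -0.]
 [ 0. -0.  0.]
 [ 0. -0.  0.]
 [ 0.  0. -0.]
 [-0. -0. -0.]]
[ 0.65026713 -0.40249545 -0.64432141] [ 0.65026713 -0.40249545 -0.6443214 ]
rot offset [ 6.97573700e-16 -4.35983562e-16 -3.14159265e+00]
```

```bash
cat > scan.py <<'E'
from kin import *
p,r,s=cur(); q0=s["qpos"]
lo=np.array([-2.89,-.75,.22,-1.18,.11,-2.7]);hi=np.array([2.89,2.08,2.7,4.32,2.71,2.7])
OFF=R.from_euler('z',np.pi)
def ik(pt,Rt,q0):
    def f(q):
        pp,rr=fk(q,k); return np.r_[(pp-pt),.3*((rr*OFF).inv()*Rt).as_rotvec()]
    x=least_squares(f,q0,xtol=1e-12,ftol=1e-12); return x.x,np.abs(x.fun).max()
def ori(psi,th):
    dd=np.array([np.cos(th)*np.cos(psi),np.cos(th)*np.sin(psi),-np.sin(th)]);x=np.array([-np.sin(psi),np.cos(psi),0])
    return dd,R.from_matrix(np.stack([x,np.cross(dd,x),dd],1))
if __name__=="__main__":
  for th in(40,45,50,55,60):
    for psi in(-.546,-.45,-.348,-.25,-.15):
      dd,Rt=ori(psi,np.radians(th)); tip=c2w([.09,.01,.106]); q,e=ik(tip-.2*dd,Rt,q0)
      print(th,psi,q.round(2),round(e,5),"OK" if e<1e-4 and ((q>lo+.06)&(q<hi-.06)).all() else "")
E
python3 scan.py
```

```text
40 -0.546 [ 0.08  0.19  2.02 -1.25  0.49  0.07] 0.0 
40 -0.45 [-0.01  0.15  2.07 -1.29  0.35 -0.  ] 0.0 
40 -0.348 [-0.11  0.12  2.1  -1.28  0.19 -0.15] 0.0 
40 -0.25 [-0.22  0.11  2.13 -0.5   0.04 -1.05] 0.0 
40 -0.15 [-0.34  0.1   2.14 -1.86 -0.15  0.17] 0.0 
45 -0.546 [ 0.03  0.18  1.92 -0.89  0.52 -0.31] 0.0 OK
45 -0.45 [-0.04  0.15  1.96 -0.8   0.4  -0.52] 0.0 OK
45 -0.348 [-0.13  0.12  2.   -0.55  0.29 -0.88] 0.0 OK
45 -0.25 [-0.23  0.1   2.02 -0.07  0.24 -1.48] 0.0 OK
45 -0.15 [-0.32  0.1   2.02 -2.67 -0.27  0.99] 0.0 
50 -0.546 [-0.01  0.18  1.82 -0.62  0.6  -0.61] 0.0 OK
50 -0.45 [-0.07  0.16  1.86 -0.5   0.52 -0.83] 0.0 OK
50 -0.348 [-0.15  0.13  1.89 -0.3   0.45 -1.15] 0.0 OK
50 -0.25 [-0.23  0.12  1.9  -0.03  0.42 -1.52] 0.0 OK
50 -0.15 [-0.31  0.12  1.91  0.24  0.44 -1.92] 0.0 OK
55 -0.546 [-0.05  0.2   1.72 -0.43  0.72 -0.82] 0.0 OK
55 -0.45 [-0.1   0.18  1.75 -0.33  0.66 -1.02] 0.0 OK
55 -0.348 [-0.16  0.16  1.77 -0.18  0.61 -1.27] 0.0 OK
55 -0.25 [-0.23  0.15  1.79 -0.02  0.6  -1.54] 0.0 OK
55 -0.15 [-0.3   0.15  1.79  0.15  0.6  -1.81] 0.0 OK
60 -0.546 [-0.08  0.23  1.61 -0.3   0.85 -0.96] 0.0 OK
60 -0.45 [-0.13  0.21  1.63 -0.22  0.8  -1.13] 0.0 OK
60 -0.348 [-0.18  0.2   1.65 -0.12  0.77 -1.34] 0.0 OK
60 -0.25 [-0.23  0.19  1.67 -0.01  0.76 -1.54] 0.0 OK
60 -0.15 [-0.29  0.19  1.67  0.1   0.77 -1.76] 0.0 OK
```

```bash
python3 - <<'E'
from scan import *
T=np.array(manip.calibration("wrist")["camera_from_world"]); C=-T[:3,:3].T@T[:3,3]
print("cam in tool",r.inv().apply(C-p), "qpos",q0.round(3))
def w2c(w):
    c,s_=np.cos(CAB[2]),np.sin(CAB[2]);dx=w[:2]-CAB[:2];return np.array([c*dx[0]+s_*dx[1],-s_*dx[0]+c*dx[1],w[2]])
dd,Rt=ori(PSI,np.radians(47)); tip=c2w([.095,.010,.100]); pf=tip-.2*dd
print("final tcp cab",w2c(pf),"cam cab",w2c(pf+Rt.apply(r.inv().apply(C-p))))
tip0=p+.2*r.as_matrix()[:,2]; print("tip now cab",w2c(tip0))
pm=tip0-.2*dd
a,b=plan(p,r,pm,Rt,5)
a2,b2=plan(a,b,pf,Rt,10)
q=q0
for t in np.linspace(0,1,6):
    q,e=ik(p+(pm-p)*t,r*R.from_rotvec((r.inv()*Rt).as_rotvec()*t),q)
print(q.round(2))
for t in np.linspace(0,1,6):
    q,e=ik(pm+(pf-pm)*t,Rt,q); print(q.round(3),round(e,6))
E
```

```text
cam in tool [-0.00064362 -0.06754032 -0.12290726] qpos [ 0.2    0.04   1.989 -1.01   0.668 -0.132]
final tcp cab [-0.03872942  0.03685727  0.24627074] cam cab [-0.16946659  0.06245713  0.29009703]
tip now cab [0.01841706 0.02511048 0.17541012]
ang [0.307, 0.015, -0.016] N 5 maxmm 5.2
[[-0.001, 0.012, 0.001], [-0.0, 0.012, 0.0], [-0.001, 0.013, 0.0], [-0.0, 0.012, 0.0], [-0.001, 0.012, -0.0]]
ang [-0.0, -0.0, 0.0] N 10 maxmm 11.2
[[0.0, 0.001, 0.027], [0.0, 0.002, 0.027], [0.0, 0.001, 0.027], [0.0, 0.002, 0.027], [0.0, 0.001, 0.027]]
[[0.0, 0.002, 0.027], [0.001, 0.001, 0.027], [-0.0, 0.002, 0.028], [-0.0, 0.001, 0.027], [-0.0, 0.001, 0.027]]
[ 0.12  0.04  1.86 -0.68  0.73 -0.51]
[ 0.117  0.037  1.859 -0.678  0.733 -0.514] 0.0
[ 0.094  0.066  1.867 -0.693  0.69  -0.503] 0.0
[ 0.072  0.097  1.874 -0.712  0.649 -0.489] 0.0
[ 0.051  0.128  1.878 -0.733  0.61  -0.473] 0.0
[ 0.032  0.16   1.881 -0.758  0.573 -0.454] 0.0
[ 0.013  0.192  1.881 -0.785  0.537 -0.432] 0.0
```

With a 47° slant the whole path stays well inside the joint ranges and clears the lintel and sill by 10 mm or more. I'll steepen about the tip first, then carry on in.

send_rows(delta_pos=[[0,0.012,0],[0,0.012,0],[-0.001,0.012,0],[0,0.012,0],[-0.001,0.012,0]], angular=[[0.307,0.015,-0.016],[0.307,0.015,-0.016],[0.307,0.015,-0.016],[0.307,0.015,-0.016],[0.307,0.015,-0.016]])

```text
clock: 12.07
position: [0.5933, -0.0056, 0.3221]
ee_rot: [0.319, 0.811, 0.457, 0.18]
contact_force: [-0.1, -0.1, 0.1]
width: 0.0128
```

send_rows(delta_pos=[[0,0,0],[0,0,0]], angular=[[0,0,0],[0,0,0]])

```text
clock: 12.23
position: [0.5935, -0.0061, 0.322]
ee_rot: [0.32, 0.811, 0.456, 0.18]
contact_force: [0.0, 0.1, -0.4]
width: 0.0129
```

```bash
python3 - <<'E'
from scan import *
print(p,q0.round(3),s["contact_force"])
dd,Rt=ori(PSI,np.radians(47)); pf=c2w([.095,.010,.100])-.2*dd
print("err rot",(r.inv()*Rt).as_rotvec()); plan(p,r,pf,Rt,10)
E
```

```text
[ 0.59352702 -0.0060598   0.32201534] [ 0.118  0.037  1.859 -0.679  0.733 -0.51 ] [ 0.04689654  0.11191699 -0.36730234]
err rot [ 0.00103489 -0.0001961  -0.00096829]
ang [0.001, -0.0, -0.001] N 10 maxmm 11.2
[[0.0, 0.001, 0.027], [0.0, 0.002, 0.027], [0.0, 0.001, 0.028], [0.0, 0.002, 0.027], [0.0, 0.001, 0.027]]
[[0.0, 0.001, 0.027], [0.0, 0.002, 0.028], [0.0, 0.001, 0.027], [0.0, 0.002, 0.027], [0.0, 0.001, 0.027]]
```

send_rows(delta_pos=[[0,0.001,0.027],[0,0.002,0.027],[0,0.001,0.028],[0,0.002,0.027],[0,0.001,0.027]], angular=[[0,0,0],[0,0,0],[0,0,0],[0,0,0],[0,0,0]])

```text
clock: 12.65
position: [0.6273, -0.027, 0.2811]
ee_rot: [0.319, 0.811, 0.457, 0.179]
contact_force: [-0.9, 0.8, 0.9]
width: 0.013
```

send_rows(delta_pos=[[0,0.001,0.027],[0,0.002,0.028],[0,0.001,0.027],[0,0.002,0.027],[0,0.001,0.027]], angular=[[0,0,0],[0,0,0],[0,0,0],[0,0,0],[0,0,0]])

```text
clock: 13.07
position: [0.6611, -0.0473, 0.2442]
ee_rot: [0.319, 0.811, 0.456, 0.179]
contact_force: [-0.9, 0.1, -0.2]
width: 0.0129
```

send_rows(delta_pos=[[0,0,0],[0,0,0],[0,0,0],[0,0,0],[0,0,0]], angular=[[0,0,0],[0,0,0],[0,0,0],[0,0,0],[0,0,0]])

```text
clock: 13.48
position: [0.6603, -0.0465, 0.2458]
ee_rot: [0.319, 0.811, 0.456, 0.18]
contact_force: [-0.7, 0.6, -2.2]
width: 0.0127
```

```bash
python3 - <<'E'
from scan import *
print(p,q0.round(3),s["contact_force"],s["width"]); z=r.as_matrix()[:,2]
S,D=K("scene"),K("side"); 
for l in(.2,.14): P=p+l*z; print(P,"scene",proj(S,P)[0],"side",proj(D,P)[0])
for n in("side","scene","wrist"): cv2.imwrite(f"pics/{n}8.png",manip.get_image(n))
b=cv2.imread("pics/side8.png")[90:330,240:480];c=cv2.imread("pics/scene8.png")[140:390,220:470]
cv2.imwrite("pics/m8a.png",cv2.resize(b,(600,600),interpolation=2)); cv2.imwrite("pics/m8b.png",cv2.resize(c,(600,600),interpolation=2))
E
```

```text
[ 0.66033455 -0.04650986  0.24581315] [ 0.014  0.192  1.883 -0.787  0.536 -0.43 ] [-0.74060869  0.57924408 -2.17729752] 0.012683645801791522
[ 0.77696865 -0.11727745  0.0995653 ] scene [319.81271829 338.21276063] side [410.94612221 276.65199922]
[ 0.74197842 -0.09604717  0.14343966] scene [320.33247137 305.80761885] side [394.43957463 258.71147373]
```

View pics/m8a.png

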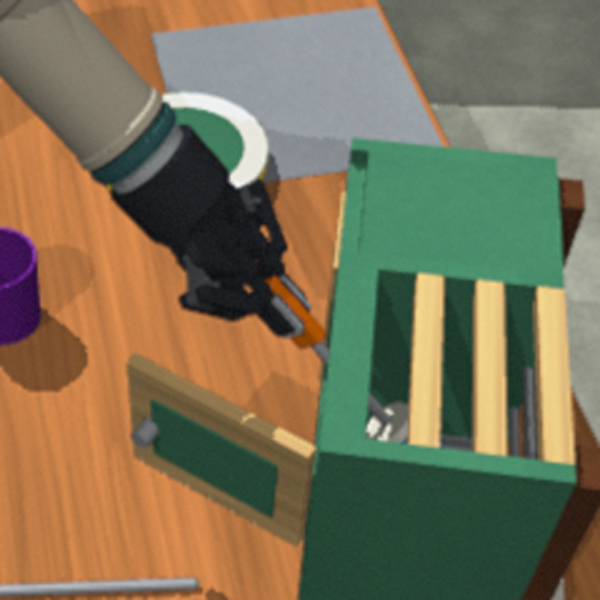

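View pics/m8b.png

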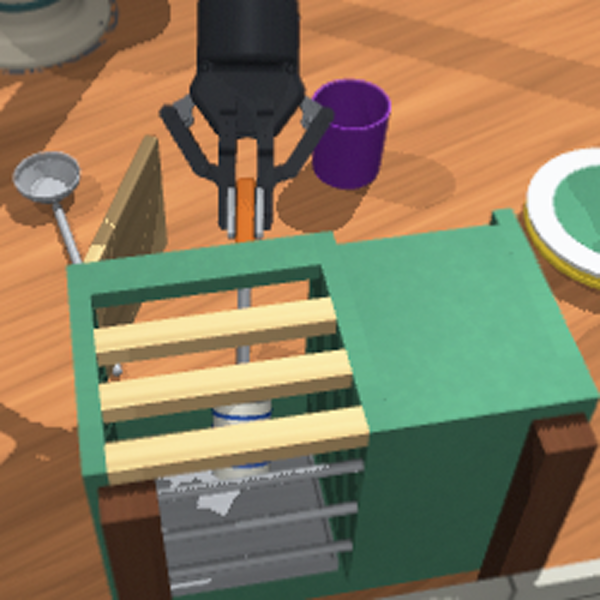

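View pics/wrist8.png

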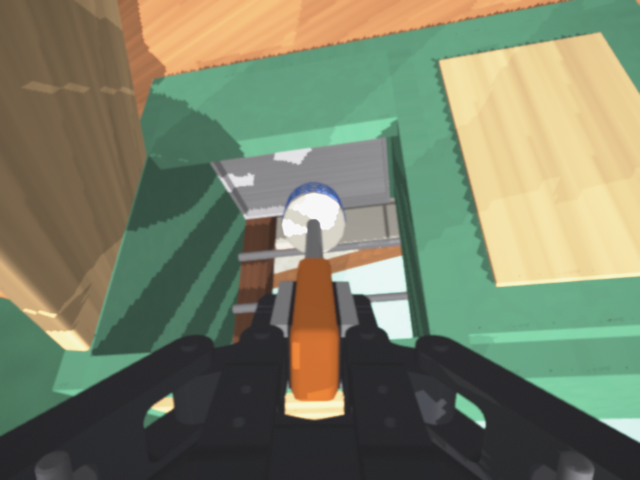

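The head is in the bay behind the front. In the scene crop it spans about rows 400–475 at column 243, and the stem passes the middle of the opening. The gripper is outside and above the door, and the door and tumbler look unmoved. One more settling check.

send_rows(delta_pos=[[0,0,0],[0,0,0],[0,0,0],[0,0,0],[0,0,0]], angular=[[0,0,0],[0,0,0],[0,0,0],[0,0,0],[0,0,0]])

```text
clock: 14.05
position: [0.6603, -0.0468, 0.245]
ee_rot: [0.319, 0.811, 0.456, 0.179]
contact_force: [0.1, 1.3, -1.3]
width: 0.0133
```

```bash
python3 - <<'E'
from h import *
p,r,s=cur(); print(p,s["contact_force"],s["moment"],np.abs(s["qd"]).max(),s["clock"])
im=manip.get_image("side"); a=cv2.imread("pics/side0.png")
# template shift for door and tumbler
for nm,(x0,y0,x1,y1) in {"door":(284,226,345,292),"tumbler":(214,176,262,232),"ladle":(170,300,325,345),"jar":(235,425,305,478)}.items():
    t=a[y0:y1,x0:x1]; R_=cv2.matchTemplate(im[y0-8:y1+8 if y1+8<480 else 480,x0-8:x1+8],t,cv2.TM_CCOEFF_NORMED); _,v,_,l=cv2.minMaxLoc(R_); print(nm,v,np.array(l)-8)
E
```

```text
[ 0.66031227 -0.04680241  0.24499662] [ 0.13407854  1.27278431 -1.29161249] [0.23073352 0.3840638  0.02276488] 0.002277556271664498 14.05
door 0.8706904649734497 [0 0]
tumbler 0.7364490628242493 [0 0]
ladle 0.8771072626113892 [0 0]
jar 0.6514962315559387 [0 0]
```

```bash
python3 -c "
from rig import manip
print(manip.sign_off())"
```

```text
the job is handed in; nothing more can be done
None
```

The brush job is done and handed in at about 14 s, with the arm still holding the brush in the cabinet.

**What I did:**
- I gripped the orange handle from above.
- I gave the tumbler two full strokes, with the tip going from about 5 mm to about 72 mm above the table and back to the bottom each time.
- I lifted the brush out, slanted it, and passed it head first beside the door. It ended slanting about 47° below horizontal.

**Last checks:**
- **Tip:** by the gripper pose it is about 95 mm behind the cabinet's front and 100 mm above the table, over the drip tray. The scene picture agrees.
- **Clearance:** the whole head is behind the front by my geometry, and nothing appears to touch it. The wrist force was 1–2 N, which is about the brush's weight plus noise.
- **Rest of the scene:** comparing the side view with the first picture, the door, tumbler, ladle and jar had not shifted. The match scores were only fair for the jar (0.65) and tumbler (0.74). I did not run that comparison on the plates; nothing I moved went near them.

**What went less smoothly:**
- **First down stroke:** it met the tumbler bottom with a brief wrist peak of 69 N, below the 120 N limit. I eased into the second one.
- **Slant:** my first plan of 40° would have run the forearm joint past its range. I stopped part-way in, steepened the brush about its tip to 47°, and went on without contact.

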